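# Peel a fresh parts tray off the clinging stack

### The job

Free up an empty parts tray: lift the aluminium manifold block out of the top tray and set it down gently, upright and lengthwise, inside the painted outline near the bench lip. Then peel just the top tray off the oily nested stack by first raising one corner a couple of centimetres to break the cling while the opposite corner is still seated, leaving the tray below where it is and the injector, knob and washer undisturbed. Finish holding the tray in the gripper, open side up and roughly level, over the middle of the drip pan and about 15 cm above the bench.

Things in the scene. Friction and masses are not known exactly. Their poses are not given: they have to be found in the camera images.
- tray_top: Top of three like nested grey trays, 0.14-0.21 kg. 220 (own x) x 160 (own y) x 42 mm; origin: centre of underside, z up. Upright rim all round, 10 mm thick, 20 deep, its top 42 mm above the origin, centre lines x = +-105, y = +-75 mm, corners chamfered 14 mm; 18 mm below the rim top an inner shoulder, then a tapered trough, flat floor 180 x 120, 3 mm thick; 3 mm nubs inside short ends at y = +-45.
- tray_mid: Middle tray, same shape and origin; must stay. Nesting pitch 26 mm: its rim top lies 26 mm below that of the top tray, 6 mm gap between rims. Oily snap beads at both short ends (x = +-98, y = +-45 mm) hold the top tray down; each gives way when that corner rises some 5 mm: about 8 N upward at one corner starts the peel, a straight lift takes about 20 N. The middle tray sits about twice as firmly.
- stack: The bottom tray, same shape, fixed on the bench; origin at the centre of its underside, on the bench. With all trays nested the top rim is 94 mm above the bench; tray axes agree.
- corner0 (a point): Top of the rim of tray_top in the middle of its corner at +x, +y (103, 73, 42 mm in the tray's frame).
- corner1 (a point): The same at the corner -x, +y.
- corner2 (a point): The same at the corner -x, -y (opposite corner0).
- corner3 (a point): The same at the corner +x, -y (opposite corner1).
- tray_middle (a point): Centre of tray_top at rim height (42 mm above its origin).
- block: Solid aluminium manifold block, 40 mm (own x) x 60 mm (own y) x 50 mm high, 0.31 kg, brass port inserts on top and on its 40 mm end faces; origin at the centre of its underside. It starts standing upright on the floor of the top tray, underside 55 mm above the bench, its 60 mm length roughly across the tray.
- outline: White painted rectangle on the bench near the far lip, clear inside 60 mm (own x) x 84 mm (own y), lines 5 mm wide; origin at its centre on the bench. The block's 60 mm length goes along the outline's 84 mm length, either way round.
- pan: Drip pan of bare sheet metal fixed on the bench, 300 mm (own x) x 240 mm (own y) x 28 mm high with the rim at 30 mm, floor 3 mm; origin at the centre of its underside.
- injector: Stainless diesel injector body lying on the bench, 163 mm long (own x, from -75 to 88 mm), up to 30 mm wide and 28 mm high, with an inlet stub reaching 22 mm to its +y side; origin on the bench under its middle. Bystander.
- bleeder_knob: Black plastic bleeder knob standing on the bench, 36 mm across, 24 mm high; origin at the centre of its underside. Bystander.
- washer: Flat copper crush washer on the bench, 30 mm outside, 18 mm hole, 3 mm thick; origin at the centre of its underside. Bystander.
Mind the look-alikes: they are no part of the job. Several things have the shape of the block; the one meant has the colours described above.

How it is judged:
On the way, in this order (a step that is already met when the one before it is completed fails the run):
1. the block stands released inside the painted outline while all corners of the top tray are still seated (x of block in the frame of outline between -0.013 and 0.013 m and y of block in the frame of outline between -0.015 and 0.015 m and angle between the y axis of block and the y axis of outline, either way round below 0.45 rad and angle between block's own z axis and vertical below 0.1 rad and height (world z) of block below 0.004 m and contact force between block and the fingers below 0.3 N and linear speed of block below 0.03 m/s and z of each of corner0, corner1, corner2, corner3 in the frame of stack below 0.1 m), for 0.2 s.
2. one corner of the top tray is raised at least 15 mm while the opposite corner is less than 6 mm above its seat (((z of corner0 in the frame of stack above 0.109 m and z of corner2 in the frame of stack below 0.1 m) or (z of corner1 in the frame of stack above 0.109 m and z of corner3 in the frame of stack below 0.1 m) or (z of corner2 in the frame of stack above 0.109 m and z of corner0 in the frame of stack below 0.1 m) or (z of corner3 in the frame of stack above 0.109 m and z of corner1 in the frame of stack below 0.1 m))), for 0.1 s.
At the end, for the whole second after the job is handed in: Tray held still by the gripper alone, middle within 60 mm of the pan centre, open side up within 20 deg of level, rim centre 120-260 mm above the bench; block released in the outline (within 13 mm across, 15 mm along, 26 deg); middle tray seated (moved under 8 mm) (x of block in the frame of outline between -0.013 and 0.013 m and y of block in the frame of outline between -0.015 and 0.015 m and angle between the y axis of block and the y axis of outline, either way round below 0.45 rad and angle between block's own z axis and vertical below 0.1 rad and height (world z) of block below 0.004 m and contact force between block and the fingers below 0.3 N and linear speed of block below 0.03 m/s and contact force between tray_top and the fingers above 1 N and horizontal distance between tray_middle and pan below 0.06 m and angle between tray_top's own z axis and vertical below 0.35 rad and height (world z) of tray_middle between 0.12 and 0.26 m and linear speed of tray_top below 0.05 m/s and contact force between tray_top and tray_mid below 0.1 N and contact force between tray_top and pan below 0.1 N and contact force between tray_top and block below 0.1 N and distance of tray_mid from where it was at the start of the episode below 0.008 m and angle between tray_mid's own z axis and vertical below 0.04 rad); the arm keeps its last pose, push and grip.
It fails at once if the middle tray is pulled out of its seat (more than 8 mm) (distance of tray_mid from where it was at the start of the episode above 0.008 m).
It fails at once if the injector, the knob or the washer is disturbed (more than 15 mm) (distance of any of injector, bleeder_knob, washer from where it was at the start of the episode above 0.015 m).
It fails at once if the block is dropped instead of set down (linear speed of block above 0.7 m/s and contact force between block and the fingers below 0.3 N).
It also fails if it takes over 61 s, if anything falls off the work surface, if the arm or the gripper's body presses on something with over 40 N, if the wrist force passes 120 N, or if a joint passes its speed limit or range.

### The arm

A 7-joint arm with a two-finger parallel gripper is mounted at the origin on the work surface. World frame = base frame: x ahead of the robot, y to its left, z up, the work surface at z = 0. Lengths are in m, angles in rad, forces in N, time in s.
With the tool pointing down it reaches from about 0.4 to 0.9 m from the base axis. Payload 5.5 kg.
Tool frame: the origin (TCP) lies on the mounting face of the last link; the fingertips stand 173 mm ahead of it and the grasp point (between the pads) lies 155 mm ahead of it (manip.nose_length is the distance from the TCP to the fingertips, in m); z points along the fingers, y is the direction in which the jaws open and shut (so a half turn about z gives the same grasp; the last joint's range is limited). The gripper opens to 85 mm and grips with 20 to 120 N. Pads are 22 mm wide; open, the fingers measure 114 mm over their backs; the gripper's body (76 mm by 85 mm) begins 54 mm behind the grasp point. The pads swing forward as they close: fully open they stand 13 mm farther back than shut.
Start: joints at [1.403, 0.501, -0.427, 1.55, 0.221, 1.138, -0.21], TCP at [0.271, -0.591, 0.405] pointing down, gripper open.
Joint ranges: [-2.88, 2.88], [-0.31, 2.03], [-1.54, 1.56], [0.2, 2.42], [-1.41, 4.55], [0.19, 2.02], [-2.57, 2.57]. Speed limits (rad/s): [2.57, 2.57, 3.14, 3.14, 3.14, 3.14, 3.14].

### API

Orientations are given as [roll, pitch, yaw] about the fixed x, y, z axes, in that order (R = Rz(yaw) Ry(pitch) Rx(roll)).
In Python, from plant import manip, imaging, workorder gives the robot as it stands.
- The arm moves only by the tool arm_command, never from a script. Its arguments are lists of equal length, an entry for each row: "offset": the shift along the tool's x, y, z in units of 40 mm (1.0 is 40 mm), a list of three; "rot": the turn, a rotation vector about the tool's x, y, z in units of 5 degrees (1.0 is 5 degrees), a list of three. A call has 1 to 5 rows; each row shifts and turns the commanded pose from where the row before left it, along the tool's axes as they then stand; what a row does not reach is not made up. A row lasts 1/10 s, in which the tool goes at most 50 mm and 8.59 degrees, less where a joint would pass 70% of its speed; a pose out of reach is approached as far as the arm can. A call is refused whole if a number of a shift passes 1 or a number of a turn 1, either way. A call with a gripper value outside its range is refused whole. "grip" is the finger opening in mm, from 0 to 85.4, set as the call begins (left out, the last holds). The fingers move at their own pace and stop on an object; the grip force is fixed at half the most. Time passes only in rows, so rows that do not move let the fingers close. It gives the time, the measured TCP pose, the force and the opening at its end, in the units of the state.
- manip.state(): the state, without advancing time (a new reading comes with each control period).
- imaging.read_camera(name): name is "scene" or "top"; returns a dict with "pixels" (384x512x3 uint8, red, green, blue), "range_z" (384x512 float32, m along the optical axis (not along the pixel's ray), 0 where there is no reading), "fx", "fy", "cx", "cy" (pixels), "dist_coeffs" ([k1, k2, p1, p2, k3] as OpenCV has them; the pictures are not rectified), "cam_to_world" (4x4, takes a point from camera to world coordinates). Camera axes: x right, y down, z forward; pixel columns grow to the right and rows downward; lengths in m; the calibration is good to about 2 mm. A picture is of the moment at which its call begins.
- workorder.finish_job(): hands the job in, once; it reports no verdict.
The state is a dict: "clock": time; "joint_pos": joint angles; "qvel": joint speeds; "joint_torque": joint torques, N m; "eef_pos": TCP position; "eef_rot": TCP orientation; "force": force on the tool from outside, world axes, zero at the start; "ft_torque": the same for the moment, N m; "finger_gap": finger opening in m.
Only numpy, scipy, OpenCV 4.12 (cv2) and the standard library are available. Lean on these libraries where they do the work, as an engineer would, in place of code of your own. Each camera call takes 0.05 s, during which the arm holds its last target. There are 200 camera calls.

## Working session

There is one attempt and no reset: what is moved stays moved. The work goes in short steps, Python scripts to look and compute and a tool call to move; the robot and the scene stay as the last step left them, time stands still between calls to the robot, and variables do not carry over. Pictures are saved under pics/ and viewed, about 8 in all and at most 12, crops included, and the job is handed in when it is done.

Besides the shell and the picture viewer there is one more tool, called after "Request:" as a command line: name --argument value ..., lists and objects as JSON in quotes. arm_command: Moves the arm, as the interface text tells. Its arguments: {"type":"object","properties":{"offset":{"type":"array","items":{"type":"array","items":{"type":"number"}}},"rot":{"type":"array","items":{"type":"array","items":{"type":"number"}}},"grip":{"type":"number"}},"required":["offset","rot"]}

```bash
mkdir -p pics
cat > h.py <<'E'
import numpy as np, cv2
from plant import manip, imaging, workorder
def cam(n):
    c=imaging.read_camera(n); c['K']=np.array([[c['fx'],0,c['cx']],[0,c['fy'],c['cy']],[0,0,1.]]); c['d']=np.array(c['dist_coeffs']); c['T']=np.array(c['cam_to_world']); return c
def save(c,f): cv2.imwrite('pics/'+f,c['pixels'][:,:,::-1])
def onplane(c,uv,z):
    p=cv2.undistortPoints(np.array(uv,float).reshape(-1,1,2),c['K'],c['d'])[:,0]
    r=np.c_[p,np.ones(len(p))]@c['T'][:3,:3].T; o=c['T'][:3,3]
    return o+r*((z-o[2])/r[:,2])[:,None]
def cloud(c):
    h,w=c['range_z'].shape; v,u=np.mgrid[:h,:w]
    p=cv2.undistortPoints(np.c_[u.ravel(),v.ravel()].astype(float).reshape(-1,1,2),c['K'],c['d'])[:,0]
    z=c['range_z'].ravel(); P=np.c_[p*z[:,None],z]@c['T'][:3,:3].T+c['T'][:3,3]; P[z==0]=np.nan
    return P.reshape(h,w,3)
E
python3 - <<'E'
from h import *
print(manip.state())
for n in('scene','top'):
    c=cam(n); save(c,n+'0.png'); np.savez(n+'0.npz',**{k:np.array(v) for k,v in c.items()}); print(n,c['T'].round(3),c['fx'],c['d'])
E
```

```text
{'clock': 0.0, 'joint_pos': array([ 1.4031921 ,  0.50182977, -0.42679957,  1.55143782,  0.22079621,
        1.1383456 , -0.21027406]), 'qvel': array([ 0.00097103, -0.00073516, -0.00058136, -0.00102943, -0.00090082,
       -0.00072   , -0.00180044]), 'joint_torque': array([ 1.11953763e-03, -5.69521093e+01, -5.81620753e+00, -2.80939168e+01,
        1.04222391e-02,  1.18672758e-02,  9.51507673e-06]), 'eef_pos': array([ 0.2712425 , -0.59030334,  0.40367618]), 'eef_rot': array([-3.13963053e+00, -6.05720810e-05,  4.30888293e-01]), 'force': array([ 0.5324961 , -0.20891439,  0.34575589]), 'ft_torque': array([-0.01861156,  0.01590395,  0.00110885]), 'finger_gap': 0.08525165971866905}
scene [[-0.547  0.494 -0.676  1.133]
 [ 0.837  0.327 -0.438  0.384]
 [ 0.004 -0.805 -0.593  0.613]
 [ 0.     0.     0.     1.   ]] 398.4312014302367 [-0.06469413  0.          0.          0.          0.        ]
top [[ 0.002 -0.985  0.174  0.335]
 [-1.     0.     0.014  0.005]
 [-0.014 -0.174 -0.985  1.294]
 [ 0.     0.     0.     1.   ]] 428.88419531410045 [0.026711 0.       0.       0.       0.      ]
```

View pics/scene0.png

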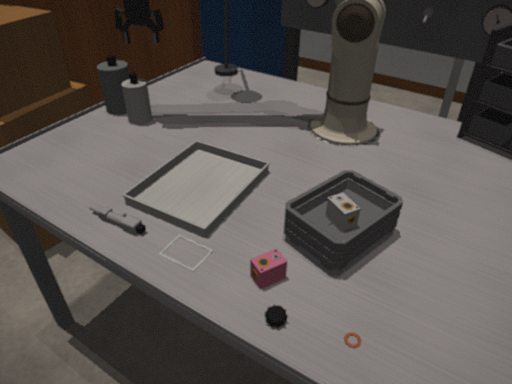

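View pics/top0.png

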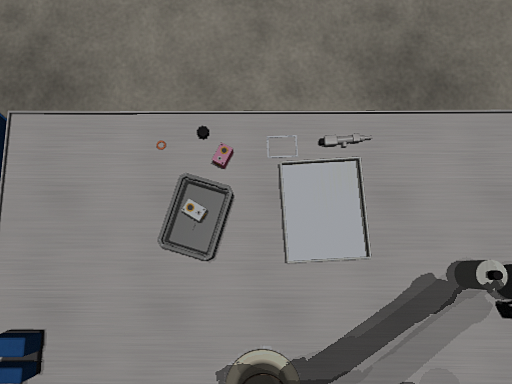

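The scene view shows the grey stack at (343,218) with the silver block inside at (343,210). The pink look-alike is at (268,267), the outline at (186,252), the pan at (200,185), the injector at (118,218), the knob at (276,316) and the washer at (352,340). In the top view the stack is at (196,217), the block at (195,210), the outline at (282,146) and the pan at (325,210).

```bash
cat > m.py <<'E'
from h import *
def load(n): 
    z=np.load(n+'0.npz'); return {k:z[k] for k in z.files}
def rect(xy): 
    r=cv2.minAreaRect(xy.astype(np.float32)*1000); b=cv2.boxPoints(r); 
    e=b[1]-b[0]; f=b[2]-b[1]; l=e if np.hypot(*e)>np.hypot(*f) else f
    return np.round(r[0],1),np.round(r[1],1),'long yaw',round(np.degrees(np.arctan2(l[1],l[0])),1)
def reg(P,x0,x1,y0,y1,z0,z1): return (P[...,0]>x0)&(P[...,0]<x1)&(P[...,1]>y0)&(P[...,1]<y1)&(P[...,2]>z0)&(P[...,2]<z1)
E
python3 - <<'E'
from m import *
for n in('scene','top'):
    c=load(n);P=cloud(c);g=c['pixels'].astype(int)
    cen=onplane(c,[(195,210),(282,146),(325,210)],0.0) if n=='top' else onplane(c,[(343,210),(186,252),(200,185)],0.0)
    print(n,cen.round(3).tolist())
    if n=='top': S,O,Q=cen
    k=reg(P,.4,.8,0,.5,.07,.2) if 0 else reg(P,.35,.8,.0,.4,.085,.2)
    r=P[k]; print('high z hist',np.histogram(r[:,2],bins=np.arange(.085,.125,.004)))
    rim=r[(r[:,2]<.0975)]; print('rim',rect(rim[:,:2]),np.median(rim[:,2]))
    b=r[r[:,2]>.099]; print('block',len(b),rect(b[:,:2]),np.median(b[:,2]))
    k=reg(P,.3,.8,-.5,.0,.022,.045); q=P[k]; print('pan etc',rect(q[:,:2]))
    # outline
    gray=g.min(2); X=onplane(c,np.stack(np.meshgrid(np.arange(512),np.arange(384)),-1).reshape(-1,2),0).reshape(384,512,3)
    k=(gray>150)&(np.abs(P[...,2])<.01); k&=(X[...,0]>.5)&(X[...,0]<.9)
    nn,lab,st,ce=cv2.connectedComponentsWithStats(k.astype(np.uint8),connectivity=8)
    for i in range(1,nn):
        if st[i,4]>40: print('white',st[i],rect(X[lab==i][:,:2]))
    for nm,kk in (('dark',(g.max(2)<50)),('cu',(g[...,0]-g[...,2]>50)&(g[...,0]-g[...,1]>40))):
        kk=kk&(X[...,0]>.5)&(X[...,0]<.95)&(np.abs(X[...,1])<.5)&(P[...,2]<.04)
        nn,lab,st,ce=cv2.connectedComponentsWithStats(kk.astype(np.uint8))
        for i in range(1,nn):
            if 25<st[i,4]<900: print(nm,st[i],rect(X[lab==i][:,:2]))
E
```

```text
scene [[0.393, 0.167, 0.0], [0.708, -0.057, 0.0], [0.503, -0.186, 0.0]]
high z hist (array([368, 893, 457,  51, 314,  69,   0,   0,   0]), array([0.085, 0.089, 0.093, 0.097, 0.101, 0.105, 0.109, 0.113, 0.117,
       0.121]))
rim (array([478.8, 191.6]), array([162.6, 223. ]), 'long yaw', np.float32(-17.0)) 0.09202899193093395
block 411 (array([495.6, 194.5]), array([60.9, 41.8]), 'long yaw', np.float32(60.0)) 0.10387470152325007
pan etc (array([ 545.7, -185.5]), array([383.3, 264.2]), 'long yaw', np.float32(2.7))
dark [135 223  10  12  90] (array([ 710.7, -194.2]), array([39.3, 20.3]), 'long yaw', np.float32(45.4))
dark [285 227  81  48 688] (array([555. , 176.3]), array([ 89.6, 184.7]), 'long yaw', np.float32(-82.8))
dark [266 306  21  22 350] (array([741.5, 183.8]), array([44.9, 36.3]), 'long yaw', np.float32(33.1))
cu [345 333  16  14 101] (array([710.7, 318.7]), array([25.3, 27.1]), 'long yaw', np.float32(-57.6))
top [[0.507, 0.204, 0.0], [0.708, -0.062, 0.0], [0.507, -0.191, 0.0]]
high z hist (array([ 68, 289, 537, 128, 136, 142,  17,   0,   0]), array([0.085, 0.089, 0.093, 0.097
[... 600 characters left out ...]
9] (array([754.2, 187.1]), array([39.5, 34.7]), 'long yaw', np.float32(1.2))
dark [319 138  23   9  66] (array([ 715.9, -210.6]), array([69. , 24.4]), 'long yaw', np.float32(75.2))
dark [347 140  15   4  26] (array([ 720.8, -286.6]), array([ 6.8, 44.5]), 'long yaw', np.float32(-82.8))
dark [348 159  16  54  82] (array([ 586.7, -299.7]), array([168.9,  29.8]), 'long yaw', np.float32(13.7))
dark [213 161  12   8  29] (array([648.3, 136.3]), array([39.4,  7. ]), 'long yaw', np.float32(63.0))
dark [282 160  65   5  90] (array([ 657.1, -160.7]), array([  4.8, 198.1]), 'long yaw', np.float32(-86.7))
cu [157 141   9   8  34] (array([713.7, 316.2]), array([25.4, 22.7]), 'long yaw', np.float32(90.0))
```

Run:
```python
from m import *
for n in('scene','top'):
    c=load(n);P=cloud(c);g=c['pixels'].astype(int); UV=np.stack(np.meshgrid(np.arange(512),np.arange(384)),-1).reshape(-1,2)
    X=onplane(c,UV,0).reshape(384,512,3); X1=onplane(c,UV,.105).reshape(384,512,3)
    k=reg(P,.44,.55,.14,.25,.098,.12); k2=cv2.morphologyEx(k.astype(np.uint8),cv2.MORPH_OPEN,np.ones((3,3)))>0
    print(n,'block depth',rect(P[k2][:,:2]),rect(X1[k2][:,:2]))
    k=(np.hypot(X1[...,0]-.495,X1[...,1]-.194)<.05)&(g.max(2)>130)&(P[...,2]>.09); print('block bright',k.sum(),rect(X1[k][:,:2]))
    gray=g.min(2).astype(np.float32); d=gray-cv2.medianBlur(gray.astype(np.uint8),21)
    k=(d>15)&(np.abs(X[...,0]-.708)<.06)&(np.abs(X[...,1]+.06)<.07)
    print('outline',k.sum(),rect(X[k][:,:2]),P[k][:,2].mean())
    # pan rim via depth
    k=reg(P,.33,.67,-.36,-.03,.024,.04); print('pan',rect(P[k][:,:2]))
    k=reg(P,.3,.95,-.45,.5,.01,.3)&~reg(P,.3,.67,-.36,.4,0,.3)
    nn,lab,st,ce=cv2.connectedComponentsWithStats(k.astype(np.uint8))
    for i in range(1,nn):
        if st[i,4]>20: print('obj',rect(P[lab==i][:,:2]),np.nanmax(P[lab==i][:,2]))
```

```text
scene block depth (array([495.7, 194.5]), array([60.8, 41.8]), 'long yaw', np.float32(60.0)) (array([499.3, 195.8]), array([64.2, 44.4]), 'long yaw', np.float32(58.4))
block bright 255 (array([496. , 194.9]), array([57.3, 37.9]), 'long yaw', np.float32(58.1))
outline 90 (array([706.9, -60.1]), array([69.2, 92.3]), 'long yaw', np.float32(-86.8)) -0.0008589561409821798
pan (array([ 507.8, -180.6]), array([309.4, 248.8]), 'long yaw', np.float32(3.2))
obj (array([ 722.6, -253.8]), array([ 36.3, 164.5]), 'long yaw', np.float32(-87.2)) 0.029634514499070286
obj (array([816.7, -67.7]), array([761.9,   8.8]), 'long yaw', np.float32(89.9)) 0.016369129187830733
obj (array([680.4, 119.3]), array([39.5, 42.5]), 'long yaw', np.float32(-27.2)) 0.0515996252988431
obj (array([751.2, 187.7]), array([37.4, 38.7]), 'long yaw', np.float32(-46.4)) 0.025799964488377736
top block depth (array([495.8, 191.2]), array([60.7, 39.7]), 'long yaw', np.float32(60.3)) (array([495.4, 190.8]), array([60.6, 39.7]), 'long yaw', np.float32(59.2))
block bright 233 (array([495.4, 192.2]), array([58. , 38.6]), 'long yaw', np.float32(60.2))
outline 113 (array([700.8, -70.1]), array([ 84. , 110.9]), 'long yaw', np.float32(-87.9)) nan
pan (array([ 508.7, -185.1]), array([305.4, 246.5]), 'long yaw', np.float32(3.6))
obj (array([815.3,  24.2]), array([944. ,   8.2]), 'long yaw', np.float32(89.9)) 0.02218584301001303
obj (array([749.3, 182.3]), array([38.3, 35.6]), 'long yaw', np.float32(40.7)) 0.02903775977315015
obj (array([ 721.2, -257.4]), array([ 36.5, 162.2]), 'long yaw', np.float32(-85.6)) 0.03380582864978687
obj (array([679.7, 115.2]), array([41.5, 41.3]), 'long yaw', np.float32(62.3)) 0.056654419992551164
```

Measured from the two views:

| Item | Position (m) | Long-axis yaw | Height (m) |
|---|---|---|---|
| Block | (0.496, 0.193) | 60° | top 0.105 |
| Tray | (0.479, 0.190) | -17° | rim 0.094 |
| Outline | (0.707, -0.061) | about 93° | on the bench |
| Pan | (0.508, -0.183) | | |

Next I turn the tool by 35° and travel over the block.

Request:
arm_command --offset '[[0, 0, 0], [0, 0, 0], [0, 0, 0], [0, 0, 0], [0, 0, 0]]' --rot '[[0, 0, -1], [0, 0, -1], [0, 0, -1], [0, 0, -1], [0, 0, -1]]' --grip 70

```text
clock: 0.6
eef_pos: [0.2713, -0.5904, 0.4041]
eef_rot: [-3.141, -0.001, 0.871]
force: [0.3, -0.6, -0.8]
finger_gap: 0.0696
```

Request:
arm_command --offset '[[0, 0, 0], [0, 0, 0], [0.95, 0, 0], [0.95, 0, 0], [0.95, 0, 0]]' --rot '[[0, 0, -1], [0, 0, -1], [0, 0, 0], [0, 0, 0], [0, 0, 0]]'

```text
clock: 1.1
eef_pos: [0.3292, -0.4911, 0.4041]
eef_rot: [-3.141, -0.001, 1.041]
force: [-0.2, 0.5, 0.0]
finger_gap: 0.0699
```

Request:
arm_command --offset '[[0.95, 0, 0], [0.95, 0, 0], [0.95, 0, 0], [0.95, 0, 0], [0.95, 0, 0]]' --rot '[[0, 0, 0], [0, 0, 0], [0, 0, 0], [0, 0, 0], [0, 0, 0]]'

```text
clock: 1.6
eef_pos: [0.4253, -0.3267, 0.4044]
eef_rot: [-3.141, 0.0, 1.042]
force: [1.4, -1.0, -0.1]
finger_gap: 0.0698
```

Request:
arm_command --offset '[[0.95, 0, 0], [0, 0, 0]]' --rot '[[0, 0, 0], [0, 0, 0]]'

```text
clock: 1.8
eef_pos: [0.447, -0.2894, 0.405]
eef_rot: [3.141, -0.003, 1.051]
force: [0.6, 0.3, 0.6]
finger_gap: 0.0698
```

Request:
arm_command --offset '[[0.92, -0.41, 0], [0.92, -0.41, 0], [0.92, -0.41, 0], [0.92, -0.41, 0], [0.92, -0.41, 0]]' --rot '[[0, 0, 0], [0, 0, 0], [0, 0, 0], [0, 0, 0], [0, 0, 0]]'

```text
clock: 2.3
eef_pos: [0.4659, -0.0942, 0.4046]
eef_rot: [-3.142, 0.0, 1.041]
force: [1.1, 1.4, 0.6]
finger_gap: 0.0699
```

Request:
arm_command --offset '[[0.92, -0.41, 0], [0.92, -0.41, 0], [0.92, -0.41, 0], [0.92, -0.41, 0], [0.92, -0.41, 0]]' --rot '[[0, 0, 0], [0, 0, 0], [0, 0, 0], [0, 0, 0], [0, 0, 0]]'

```text
clock: 2.8
eef_pos: [0.4883, 0.1058, 0.4045]
eef_rot: [3.141, 0.001, 1.041]
force: [0.5, -0.1, 0.6]
finger_gap: 0.07
```

Request:
arm_command --offset '[[0.92, -0.41, 0.3], [0.92, -0.41, 0.6], [0, 0, 0.8], [0, 0, 0.5], [0, 0, 0]]' --rot '[[0, 0, 0], [0, 0, 0], [0, 0, 0], [0, 0, 0], [0, 0, 0]]'

```text
clock: 3.3
eef_pos: [0.4959, 0.1843, 0.3136]
eef_rot: [-3.137, 0.005, 1.042]
force: [-0.8, -0.4, -0.2]
finger_gap: 0.07
```

Run:
```python
from h import *
s=manip.state(); print(s['eef_pos'],s['eef_rot'],s['joint_pos'].round(2))
a=cam('scene')['pixels'][110:300,230:460]; b=cam('top')['pixels'][150:290,120:290]
cv2.imwrite('pics/a1.png',np.hstack([cv2.resize(a,(400,330)),cv2.resize(b,(400,330))])[:,:,::-1])
```

```text
[0.49587543 0.18425545 0.31359848] [-3.13715108  0.00473363  1.04226274] [ 0.24  0.5  -0.82  1.92  0.45  0.92 -1.32]
```

View pics/a1.png

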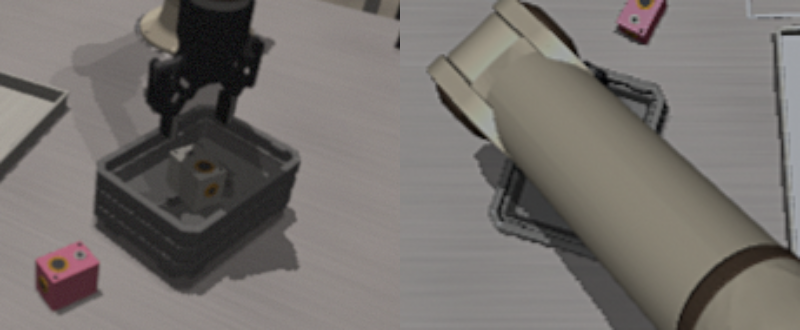

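The crop shows the open fingers above and behind the block: left finger at (165,120), right finger at (225,105), block at (195,185). The tool is 9 mm short in y, so I correct that, descend and close.

Request:
arm_command --offset '[[0.19, -0.11, 0.2], [0, 0, 0.5], [0, 0, 0.5], [0, 0, 0.5], [0, 0, 0.07]]' --rot '[[0, 0, 0], [0, 0, 0], [0, 0, 0], [0, 0, 0], [0, 0, 0]]'

```text
clock: 3.9
eef_pos: [0.4968, 0.1938, 0.2448]
eef_rot: [-3.141, 0.001, 1.041]
force: [-0.7, -0.9, -0.2]
finger_gap: 0.0697
```

Request:
arm_command --offset '[[0, 0, 0], [0, 0, 0], [0, 0, 0], [0, 0, 0], [0, 0, 0]]' --rot '[[0, 0, 0], [0, 0, 0], [0, 0, 0], [0, 0, 0], [0, 0, 0]]' --grip 20

```text
clock: 4.4
eef_pos: [0.4977, 0.1946, 0.2474]
eef_rot: [3.14, -0.002, 1.042]
force: [-2.0, 0.4, 7.5]
finger_gap: 0.0394
```

Run:
```python
from h import *
s=manip.state(); print(s['eef_pos'],s['eef_rot'],s['force'],s['finger_gap'])
a=cam('scene')['pixels'][110:300,230:460]
cv2.imwrite('pics/a2.png',cv2.resize(a,(600,495))[:,:,::-1])
```

```text
[0.49769603 0.19460796 0.24740888] [ 3.13994601e+00 -2.03171536e-03  1.04173137e+00] [-2.0423118   0.35449557  7.53609311] 0.039418142275393635
```

View pics/a2.png

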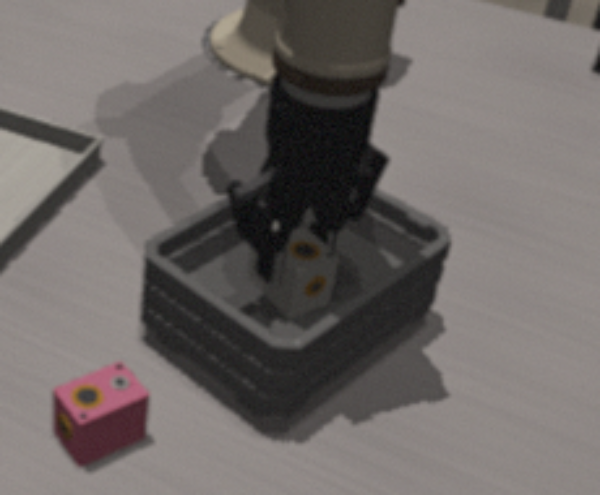

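The fingers hold the block at a 39.4 mm opening, with its port top visible at (303,248). I lift it and turn it towards the outline's heading.

Request:
arm_command --offset '[[0, 0, -0.25], [0, 0, -0.5], [0, 0, -0.75], [0, 0, -0.75], [0, 0, -0.5]]' --rot '[[0, 0, 0], [0, 0, 0], [0, 0, 0], [0, 0, 0], [0, 0, 0]]'

```text
clock: 4.95
eef_pos: [0.4972, 0.194, 0.3582]
eef_rot: [3.14, -0.001, 1.042]
force: [0.8, 0.4, -3.8]
finger_gap: 0.0388
```

Request:
arm_command --offset '[[0, 0, 0], [0, 0, 0], [0, 0, 0], [0, 0, 0], [0, 0, 0]]' --rot '[[0, 0, -1], [0, 0, -1], [0, 0, -1], [0, 0, -1], [0, 0, -1]]'

```text
clock: 5.45
eef_pos: [0.4969, 0.1935, 0.3562]
eef_rot: [-3.142, 0.001, 1.481]
force: [0.5, 0.8, -2.9]
finger_gap: 0.0394
```

Request:
arm_command --offset '[[0, 0, 0], [0, 0, 0], [0, 0, 0]]' --rot '[[0, 0, -1], [0, 0, -0.6], [0, 0, 0]]'

```text
clock: 5.75
eef_pos: [0.497, 0.1935, 0.356]
eef_rot: [-3.141, 0.0, 1.618]
force: [0.3, 0.0, -3.2]
finger_gap: 0.0389
```

Run:
```python
from h import *
s=manip.state(); print(s['eef_pos'],s['eef_rot'],s['force'],s['finger_gap'],s['joint_pos'].round(2))
for n in('scene','top'):
  c=cam(n);P=cloud(c);p=P[(np.hypot(P[...,0]-s['eef_pos'][0],P[...,1]-s['eef_pos'][1])<.05)&(P[...,2]>.14)&(P[...,2]<.22)&(c['pixels'].max(2)>110)]; print(n,len(p),p[:,2].min() if len(p) else 0)
yaw=s['eef_rot'][2]; d=np.array([.707,-.061])-s['eef_pos'][:2]; x=np.array([np.cos(yaw),np.sin(yaw)]);y=np.array([x[1],-x[0]]); print(d@x/.04,d@y/.04)
```

```text
[0.49696206 0.1934949  0.3560375 ] [-3.14112380e+00  4.12905083e-04  1.61768404e+00] [ 0.30180187  0.00406765 -3.1522918 ] 0.038892590295271104 [ 0.35  0.5  -0.99  1.88  0.49  1.03 -0.79]
scene 16 0.20974052864001808
top 0 0
-6.601494854881228 4.946969654546872
```

Request:
arm_command --offset '[[-0.6, 0.45, 0], [-0.8, 0.6, 0], [-0.8, 0.6, 0], [-0.8, 0.6, 0], [-0.8, 0.6, 0]]' --rot '[[0, 0, 0], [0, 0, 0], [0, 0, 0], [0, 0, 0], [0, 0, 0]]'

```text
clock: 6.35
eef_pos: [0.6189, 0.0459, 0.356]
eef_rot: [-3.142, 0.0, 1.616]
force: [0.2, -0.8, -2.6]
finger_gap: 0.039
```

Request:
arm_command --offset '[[-0.8, 0.6, 0], [-0.8, 0.6, 0], [-0.8, 0.6, 0.3], [-0.4, 0.3, 0.6], [0, 0, 0.7]]' --rot '[[0, 0, 0], [0, 0, 0], [0, 0, 0], [0, 0, 0], [0, 0, 0]]'

```text
clock: 6.85
eef_pos: [0.7094, -0.0658, 0.2915]
eef_rot: [3.139, 0.003, 1.609]
force: [-0.4, 0.5, -3.4]
finger_gap: 0.0392
```

Request:
arm_command --offset '[[0, 0, 0.7], [0, 0, 0.7], [0, 0, 0.3], [0, 0, 0], [0, 0, 0]]' --rot '[[0, 0, 0], [0, 0, 0], [0, 0, 0], [0, 0, 0], [0, 0, 0]]'

```text
clock: 7.35
eef_pos: [0.7078, -0.0603, 0.225]
eef_rot: [3.14, -0.0, 1.617]
force: [0.7, -0.1, -1.7]
finger_gap: 0.0392
```

Run:
```python
from h import *
s=manip.state(); print(s['eef_pos'],s['eef_rot'],s['force'],s['finger_gap'])
c=cam('scene'); a=c['pixels'][160:300,110:310]; b=cam('top')['pixels'][90:230,220:420]
cv2.imwrite('pics/a3.png',np.vstack([cv2.resize(a,(420,294)),cv2.resize(b,(420,294))])[:,:,::-1])
```

```text
[ 0.70781077 -0.06028083  0.22499284] [ 3.14036841e+00 -1.88365680e-04  1.61727215e+00] [ 0.69149444 -0.09959369 -1.66893604] 0.03923104243622656
```

View pics/a3.png

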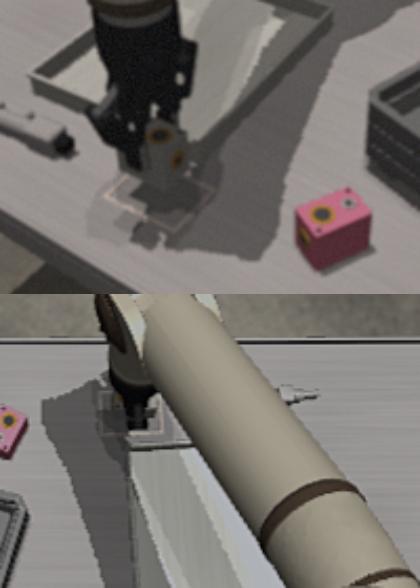

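The block hangs just above the outline: block at (165,150) and outline around (160,205) in the upper crop. It is centred to within the estimate, so I lower it slowly.

Request:
arm_command --offset '[[0, 0, 0.3], [0, 0, 0.2], [0, 0, 0.15], [0, 0, 0.08], [0, 0, 0]]' --rot '[[0, 0, 0], [0, 0, 0], [0, 0, 0], [0, 0, 0], [0, 0, 0]]'

```text
clock: 7.95
eef_pos: [0.7069, -0.0605, 0.1937]
eef_rot: [-3.14, -0.0, 1.618]
force: [0.4, 0.0, -2.1]
finger_gap: 0.0391
```

Request:
arm_command --offset '[[0, 0, 0.03], [0, 0, 0]]' --rot '[[0, 0, 0], [0, 0, 0]]'

```text
clock: 8.15
eef_pos: [0.7074, -0.0604, 0.1937]
eef_rot: [3.141, -0.0, 1.618]
force: [0.3, -0.6, -3.8]
finger_gap: 0.0392
```

Request:
arm_command --offset '[[0, 0, 0.04], [0, 0, 0.04], [0, 0, 0]]' --rot '[[0, 0, 0], [0, 0, 0], [0, 0, 0]]'

```text
clock: 8.45
eef_pos: [0.7077, -0.0603, 0.1925]
eef_rot: [3.141, 0.001, 1.617]
force: [-4.0, -0.7, 8.1]
finger_gap: 0.0392
```

Run:
```python
from m import *
s=manip.state(); print(s['eef_pos'],s['force'])
c=cam('scene');P=cloud(c);g=c['pixels'].astype(int)
k=reg(P,.67,.76,-.12,0,.025,.07); k[...]&=g.max(2)>90
print(k.sum(),P[k][:,2].max())
```

```text
[ 0.70767896 -0.06032781  0.19253173] [-4.01836621 -0.74875699  8.07280358]
9 0.06972566875015762
```

The force is now 8 N upward, so the block is on the bench. I release it, then lift away.

Request:
arm_command --offset '[[0, 0, 0], [0, 0, 0], [0, 0, 0], [0, 0, 0]]' --rot '[[0, 0, 0], [0, 0, 0], [0, 0, 0], [0, 0, 0]]' --grip 65

```text
clock: 8.9
eef_pos: [0.7074, -0.0604, 0.1902]
eef_rot: [3.141, -0.0, 1.618]
force: [-0.1, -0.2, 0.2]
finger_gap: 0.0653
```

Request:
arm_command --offset '[[0, 0, -0.3], [0, 0, -0.6], [0, 0, -0.9], [0, 0, -0.9], [0, 0, -0.9]]' --rot '[[0, 0, 0], [0, 0, 0], [0, 0, 0], [0, 0, 0], [0, 0, 0]]'

```text
clock: 9.4
eef_pos: [0.7072, -0.0603, 0.3365]
eef_rot: [3.141, -0.0, 1.618]
force: [0.6, 0.4, -0.7]
finger_gap: 0.065
```

Request:
arm_command --offset '[[0, 0, -0.5], [0.7, -0.6, 0], [0.8, -0.6, 0], [0.8, -0.6, 0], [0.7, -0.5, 0]]' --rot '[[0, 0, 0], [0, 0, 0], [0, 0, 0], [0, 0, 0], [0, 0, 0]]'

```text
clock: 9.9
eef_pos: [0.6082, 0.057, 0.3554]
eef_rot: [3.141, -0.0, 1.619]
force: [-0.1, 0.5, -0.2]
finger_gap: 0.0651
```

Run:
```python
from m import *
s=manip.state(); print(s['eef_pos'],s['eef_rot'],s['force'],s['joint_pos'].round(2))
for n in('scene','top'):
    c=cam(n);P=cloud(c); g=c['pixels'].astype(int)
    k=reg(P,.65,.77,-.14,0.02,.035,.07); k=cv2.morphologyEx(k.astype(np.uint8),cv2.MORPH_OPEN,np.ones((2,2)))>0
    print(n,'block',k.sum(),rect(P[k][:,:2]),np.median(P[k][:,2]))
    k=reg(P,.35,.6,.05,.32,.087,.1); print('rim',k.sum(),rect(P[k][:,:2]),np.median(P[k][:,2]))
    if n=='scene': a=c['pixels'][150:290,110:310]
    else: b=c['pixels'][90:230,220:420]
cv2.imwrite('pics/a4.png',np.hstack([cv2.resize(a,(400,280)),cv2.resize(b,(400,280))])[:,:,::-1])
```

```text
[0.60820317 0.05697325 0.35540882] [ 3.14083116e+00 -5.16247469e-05  1.61877508e+00] [-0.08823508  0.52527983 -0.15264107] [ 0.52  0.62 -0.92  1.69  0.55  1.11 -0.52]
scene block 553 (array([686.6, -61.2]), array([76.7, 58.5]), 'long yaw', np.float32(8.6)) nan
rim 1384 (array([479.8, 191.9]), array([162.7, 222.2]), 'long yaw', np.float32(-17.4)) 0.09227409866573688
top block 156 (array([709.7, -83.2]), array([47., 54.]), 'long yaw', np.float32(-69.6)) nan
rim 962 (array([479.8, 189.9]), array([163.8, 221.1]), 'long yaw', np.float32(-16.7)) 0.09380696751372775
```

View pics/a4.png

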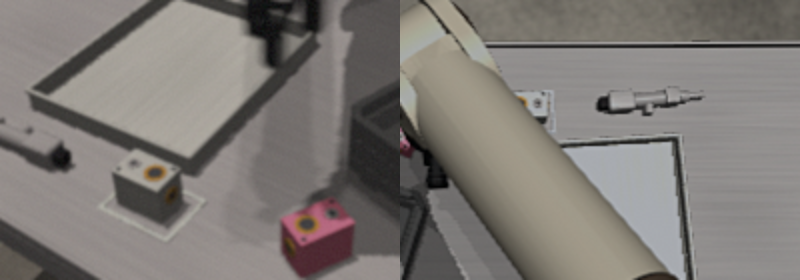

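The block stands upright at (148,185) in the left crop, inside the white outline (100–203, 175–240). I check the numbers and work out the tray grasp.

Run:
```python
from m import *
c=cam('scene');P=cloud(c);g=c['pixels'].astype(int)
k=reg(P,.67,.745,-.11,-.01,.044,.06); k=cv2.morphologyEx(k.astype(np.uint8),cv2.MORPH_OPEN,np.ones((2,2)))>0
print('block',k.sum(),rect(P[k][:,:2]),np.nanmedian(P[k][:,2]))
UV=np.stack(np.meshgrid(np.arange(512),np.arange(384)),-1).reshape(-1,2); X=onplane(c,UV,0).reshape(384,512,3)
gray=g.min(2).astype(np.uint8); d=gray.astype(int)-cv2.medianBlur(gray,21)
k=(d>15)&(np.abs(X[...,0]-.708)<.06)&(np.abs(X[...,1]+.06)<.07)&(np.abs(P[...,2])<.008)
print('outline',k.sum(),rect(X[k][:,:2]))
t=np.array([.4797,.1908]);a=np.radians(-17); ex=np.array([np.cos(a),np.sin(a)]);ey=np.array([-ex[1],ex[0]])
for sx in(1,-1):
  for sy in(1,-1): print(sx,sy,'corner',t+sx*.103*ex+sy*.073*ey,'grip',t+sx*.075*ex+sy*.075*ey)
```

```text
block 434 (array([689.1, -60.2]), array([79.8, 56.9]), 'long yaw', np.float32(4.5)) 0.0487499611865832
outline 139 (array([697.1, -59.9]), array([88.8, 93.1]), 'long yaw', np.float32(-86.4))
1 1 corner [0.59954252 0.23049596] grip [0.57335073 0.24059498]
1 -1 corner [0.55685626 0.09087547] grip [0.52949498 0.09714927]
-1 1 corner [0.40254374 0.29072453] grip [0.42990502 0.28445073]
-1 -1 corner [0.35985748 0.15110404] grip [0.38604927 0.14100502]
```

The depth patch is smeared, but the near edges agree. The block's front edge gives x ≈ 0.709 and the outline's gives 0.707, with y -0.060 for both, so the placement is good.

I grip the tray's long side near corner (+x, -y), at (0.530, 0.097), with the jaws along tray y. First I turn the tool by +70°.

Request:
arm_command --offset '[[0, 0, 0], [0, 0, 0], [0, 0, 0], [0, 0, 0], [0, 0, 0]]' --rot '[[0, 0, -1], [0, 0, -1], [0, 0, -1], [0, 0, -1], [0, 0, -1]]' --grip 45

```text
clock: 10.55
eef_pos: [0.6106, 0.0536, 0.3547]
eef_rot: [3.141, 0.001, 2.055]
force: [0.2, 0.7, 0.6]
finger_gap: 0.0448
```

Request:
arm_command --offset '[[0, 0, 0], [0, 0, 0], [0, 0, 0], [0, 0, 0], [0, 0, 0]]' --rot '[[0, 0, -1], [0, 0, -1], [0, 0, -1], [0, 0, -1], [0, 0, -1]]'

```text
clock: 11.05
eef_pos: [0.6107, 0.0536, 0.3547]
eef_rot: [-3.142, 0.001, 2.492]
force: [-0.8, 0.5, -0.0]
finger_gap: 0.0449
```

Request:
arm_command --offset '[[0, 0, 0], [0, 0, 0], [0, 0, 0], [0, 0, 0], [0, 0, 0]]' --rot '[[0, 0, -1], [0, 0, -1], [0, 0, -1], [0, 0, -1], [0, 0, 0]]'

```text
clock: 11.55
eef_pos: [0.6106, 0.0537, 0.3544]
eef_rot: [3.142, 0.0, 2.838]
force: [-0.3, 0.1, -0.6]
finger_gap: 0.0451
```

Request:
arm_command --offset '[[0.7, 0.13, 0.2], [0.7, 0.13, 0.4], [0.7, 0.12, 0.4], [0.07, 0, 0.3], [0, 0, 0]]' --rot '[[0, 0, 0], [0, 0, 0], [0, 0, 0], [0, 0, 0], [0, 0, 0]]'

```text
clock: 12.05
eef_pos: [0.531, 0.0947, 0.3012]
eef_rot: [-3.14, -0.001, 2.838]
force: [0.3, -0.2, 0.3]
finger_gap: 0.0448
```

Run:
```python
from m import *
s=manip.state(); print(s['clock'],s['eef_pos'],s['eef_rot'],s['force'],s['joint_pos'].round(2))
a=cam('scene')['pixels'][130:290,250:450]; b=cam('top')['pixels'][140:300,120:320]
cv2.imwrite('pics/a5.png',np.hstack([cv2.resize(a,(450,360)),cv2.resize(b,(350,360))])[:,:,::-1])
```

```text
12.05 [0.53101665 0.0947091  0.30120978] [-3.13955510e+00 -1.22293249e-03  2.83800687e+00] [ 0.34058456 -0.21572498  0.25233923] [ 0.63  0.73 -1.17  1.9   0.78  1.06  0.4 ]
```

View pics/a5.png

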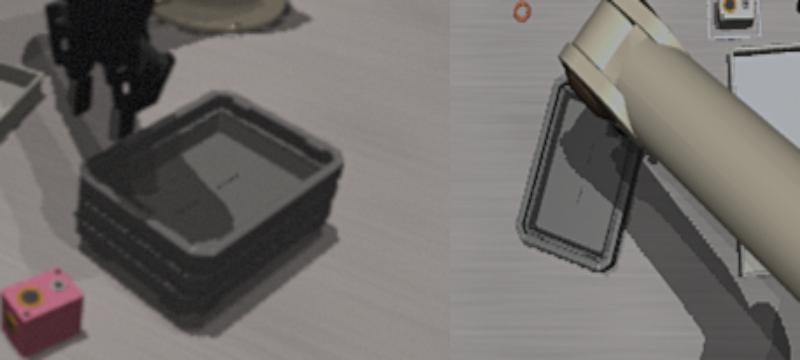

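The fingers straddle the -y long rim near the +x corner, with tips at (80,105) and (122,130) in the left crop. The empty tray is still seated. I make a small correction, descend and close.

Request:
arm_command --offset '[[0.05, 0.05, 0.4], [0, 0, 0.4], [0, 0, 0.3], [0, 0, 0.1], [0, 0, 0]]' --rot '[[0, 0, 0], [0, 0, 0], [0, 0, 0], [0, 0, 0], [0, 0, 0]]'

```text
clock: 12.65
eef_pos: [0.5298, 0.0979, 0.2532]
eef_rot: [-3.141, -0.002, 2.84]
force: [0.2, -0.4, -0.3]
finger_gap: 0.0448
```

Request:
arm_command --offset '[[0, 0, 0], [0, 0, 0], [0, 0, 0], [0, 0, 0], [0, 0, 0]]' --rot '[[0, 0, 0], [0, 0, 0], [0, 0, 0], [0, 0, 0], [0, 0, 0]]' --grip 0

```text
clock: 13.15
eef_pos: [0.5303, 0.098, 0.255]
eef_rot: [3.141, 0.001, 2.84]
force: [-1.3, -1.5, 6.3]
finger_gap: 0.0083
```

Run:
```python
from m import *
s=manip.state(); print(s['clock'],s['eef_pos'],s['eef_rot'],s['force'],s['ft_torque'],s['finger_gap'])
```

```text
13.15 [0.53034986 0.09804236 0.25498728] [3.14148343e+00 1.14776787e-03 2.83954107e+00] [-1.30249681 -1.46628996  6.2688111 ] [-0.14472903  0.21185187  0.14521959] 0.008345691706131189
```

The gap reads 8.3 mm, so the rim is gripped. I peel by rotating the tool about the opposite corner, in steps of 1° with the matching shift (x 0.06, y 0.04, z -0.10 units).

Request:
arm_command --offset '[[0.06, 0.04, -0.1], [0.06, 0.04, -0.1], [0, 0, 0]]' --rot '[[0.115, -0.165, 0], [0.115, -0.165, 0], [0, 0, 0]]'

```text
clock: 13.45
eef_pos: [0.5254, 0.1031, 0.2624]
eef_rot: [-3.12, 0.029, 2.841]
force: [-3.3, 0.5, -2.7]
finger_gap: 0.0082
```

Request:
arm_command --offset '[[0.06, 0.04, -0.1], [0.06, 0.04, -0.1], [0, 0, 0]]' --rot '[[0.115, -0.165, 0], [0.115, -0.165, 0], [0, 0, 0]]'

```text
clock: 13.75
eef_pos: [0.5229, 0.1084, 0.2714]
eef_rot: [-3.102, 0.061, 2.842]
force: [-0.9, 0.9, 0.4]
finger_gap: 0.0081
```

```bash
cat > rim.py <<'E'
from m import *
s=manip.state(); print(s['clock'],s['eef_pos'],s['eef_rot'],s['force'],s['ft_torque'],s['finger_gap'])
t=np.array([.4797,.1908]);a=np.radians(-17); ex=np.array([np.cos(a),np.sin(a)]);ey=np.array([-ex[1],ex[0]])
for n in('scene','top'):
    c=cam(n);P=cloud(c)
    for nm,sx,sy in(('c0',1,1),('c1',-1,1),('c2',-1,-1),('c3',1,-1)):
        q=t+sx*.101*ex+sy*.071*ey; p=P[(np.hypot(P[...,0]-q[0],P[...,1]-q[1])<.016)&(P[...,2]>.07)&(P[...,2]<.14)]
        print(n,nm,len(p),np.percentile(p[:,2],[50,85]).round(4) if len(p) else '')
E
python3 rim.py
```

```text
13.75 [0.52287041 0.10836899 0.27140121] [-3.10189147  0.06093718  2.84239427] [-0.92126054  0.9425466   0.35486873] [0.35516274 0.13947245 0.13419549] 0.008113406941234282
scene c0 204 [0.0998 0.1061]
scene c1 98 [0.0915 0.0935]
scene c2 103 [0.0906 0.0982]
scene c3 64 [0.1102 0.1121]
top c0 5 [0.1069 0.1083]
top c1 68 [0.093  0.0965]
top c2 60 [0.098  0.1008]
top c3 0
```

Corner 3 is at about 0.111 m while corner 1 is still seated at 0.093 m. I raise a little more and hold.

Request:
arm_command --offset '[[0.06, 0.04, -0.1], [0, 0, 0], [0, 0, 0]]' --rot '[[0.115, -0.165, 0], [0, 0, 0], [0, 0, 0]]'

```text
clock: 14.15
eef_pos: [0.5208, 0.1095, 0.2739]
eef_rot: [-3.091, 0.073, 2.841]
force: [-0.0, -0.2, -0.6]
finger_gap: 0.0078
```

```bash
python3 rim.py
```

```text
14.15 [0.52082696 0.1094926  0.27391207] [-3.09104776  0.07265232  2.84077616] [-0.00268498 -0.23040658 -0.56121286] [0.13277474 0.07984937 0.04140013] 0.007832726352668169
scene c0 201 [0.1005 0.1068]
scene c1 90 [0.0909 0.093 ]
scene c2 107 [0.0924 0.0997]
scene c3 71 [0.1122 0.1145]
top c0 1 [0.0891 0.0891]
top c1 67 [0.0919 0.0959]
top c2 61 [0.0985 0.1016]
top c3 0
```

Request:
arm_command --offset '[[0.06, 0.04, -0.1], [0.06, 0.04, -0.1], [0.06, 0.04, -0.1], [0, 0, 0]]' --rot '[[0.115, -0.165, 0], [0.115, -0.165, 0], [0.115, -0.165, 0], [0, 0, 0]]'

```text
clock: 14.65
eef_pos: [0.514, 0.1184, 0.2856]
eef_rot: [-3.061, 0.117, 2.846]
force: [-0.0, 1.2, -0.8]
finger_gap: 0.0083
```

```bash
python3 rim.py
python3 - <<'E'
from m import *
a=cam('scene')['pixels'][110:280,250:450]
cv2.imwrite('pics/a6.png',cv2.resize(a,(700,595))[:,:,::-1])
E
```

```text
14.65 [0.513987   0.11844649 0.28562215] [-3.06069066  0.11689145  2.84603747] [-0.04127318  1.199564   -0.81817711] [0.17819661 0.07766856 0.05313482] 0.008327563921189782
scene c0 207 [0.1096 0.1162]
scene c1 88 [0.0911 0.0933]
scene c2 109 [0.0963 0.1041]
scene c3 58 [0.1263 0.128 ]
top c0 0 
top c1 69 [0.092  0.0964]
top c2 63 [0.1051 0.1081]
top c3 0
```

View pics/a6.png

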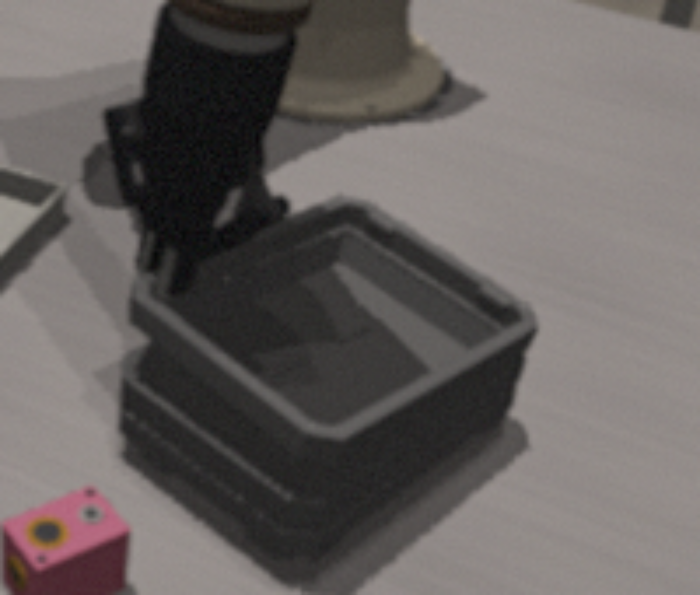

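The top tray's near-left corner at (150,290) is well clear and the far corner at (530,320) is still seated; the middle tray is in place. I tilt further to free the last bead, then lift slowly.

Request:
arm_command --offset '[[0.06, 0.04, -0.1], [0.06, 0.04, -0.1], [0.06, 0.04, -0.1], [0.06, 0.04, -0.1], [0, 0, 0]]' --rot '[[0.115, -0.165, 0], [0.115, -0.165, 0], [0.115, -0.165, 0], [0.115, -0.165, 0], [0, 0, 0]]'

```text
clock: 15.3
eef_pos: [0.5053, 0.1293, 0.2994]
eef_rot: [-3.02, 0.174, 2.852]
force: [0.2, -0.0, -0.4]
finger_gap: 0.0081
```

```bash
python3 rim.py
python3 - <<'E'
from m import *
from scipy.spatial.transform import Rotation as R
print(R.from_euler('xyz',manip.state()['eef_rot']).inv().apply([0,0,1]))
E
```

```text
15.3 [0.50525098 0.12934412 0.29941076] [-3.0197344   0.17418416  2.85184625] [ 0.17247059 -0.02205768 -0.42026365] [ 0.15924462  0.17025184 -0.01552314] 0.008076883518381097
scene c0 212 [0.1212 0.1279]
scene c1 89 [0.0905 0.0933]
scene c2 111 [0.1007 0.1103]
scene c3 23 [0.1348 0.1389]
top c0 0 
top c1 66 [0.0918 0.095 ]
top c2 69 [0.109  0.1141]
top c3 9 [0.1327 0.1359]
[-0.17207819 -0.11971221 -0.97778223]
```

Request:
arm_command --offset '[[-0.02, -0.015, -0.12], [-0.02, -0.015, -0.12], [-0.02, -0.015, -0.12], [-0.02, -0.015, -0.12], [0, 0, 0]]' --rot '[[0, 0, 0], [0, 0, 0], [0, 0, 0], [0, 0, 0], [0, 0, 0]]'

```text
clock: 15.9
eef_pos: [0.5058, 0.1284, 0.3192]
eef_rot: [-3.021, 0.174, 2.849]
force: [0.1, -0.4, -2.0]
finger_gap: 0.008
```

```bash
python3 rim.py
```

```text
15.9 [0.50581118 0.12838363 0.31915176] [-3.0206321   0.1735951   2.84948568] [ 0.065871   -0.35431823 -2.01402265] [0.07522909 0.15683859 0.04546963] 0.008020145175721454
scene c0 117 [0.1324 0.1378]
scene c1 81 [0.1101 0.1123]
scene c2 111 [0.1212 0.1293]
scene c3 6 [0.1277 0.1287]
top c0 0 
top c1 65 [0.1112 0.1148]
top c2 71 [0.1277 0.1323]
top c3 4 [0.0722 0.1094]
```

The tray is free: corner 1 rose 20 mm and the force is -2 N, which is the tray's weight. I lift 70 mm more and then level the tray.

Request:
arm_command --offset '[[-0.04, -0.03, -0.24], [-0.06, -0.045, -0.36], [-0.06, -0.045, -0.36], [-0.06, -0.045, -0.36], [-0.06, -0.045, -0.36]]' --rot '[[0, 0, 0], [0, 0, 0], [0, 0, 0], [0, 0, 0], [0, 0, 0]]'

```text
clock: 16.5
eef_pos: [0.5049, 0.1285, 0.3887]
eef_rot: [-3.02, 0.173, 2.85]
force: [0.8, 0.4, -0.2]
finger_gap: 0.008
```

Request:
arm_command --offset '[[0, 0, 0], [0, 0, 0], [0, 0, 0], [0, 0, 0], [0, 0, 0]]' --rot '[[-0.23, 0.33, 0], [-0.3, 0.4, 0], [-0.3, 0.4, 0], [-0.3, 0.4, 0], [-0.22, 0.4, 0]]'

```text
clock: 17.0
eef_pos: [0.5049, 0.1279, 0.3866]
eef_rot: [-3.141, 0.001, 2.839]
force: [-0.4, 0.2, -1.2]
finger_gap: 0.0081
```

```bash
cat > tr.py <<'E'
from m import *
s=manip.state(); print(s['clock'],s['eef_pos'],s['eef_rot'],s['force'],s['ft_torque'],s['finger_gap'],s['joint_pos'].round(2))
yaw=s['eef_rot'][2]; ex=-np.array([np.cos(yaw),np.sin(yaw)]);ey=np.array([-ex[1],ex[0]])
t=s['eef_pos'][:2]-.075*ex+.075*ey; print('tray est',t,'to pan',np.array([.508,-.183])-t)
z0=s['eef_pos'][2]-.161
for n in('scene','top'):
    c=cam(n);P=cloud(c);d=P[...,:2]-t; u=d@ex;v=d@ey
    k=(np.abs(u)<.125)&(np.abs(v)<.095)&((np.abs(u)>.088)|(np.abs(v)>.06))&(np.abs(P[...,2]-z0)<.05)&~((v<-.04)&(u>.02)); p=P[k]
    # keep top surface: robust plane fit
    w=np.ones(len(p),bool)
    for i in range(15):
        A=np.c_[p[:,:2]-t,np.ones(len(p))]; co=np.linalg.lstsq(A[w],p[w,2],rcond=None)[0]; r=p[:,2]-A@co; w=(r>-.004)&(r<.012)
    print(n,w.sum(),'slope deg',np.degrees(np.arctan(co[:2])).round(1),'z at middle',co[2].round(3),rect(p[w][:,:2]))
    k=reg(P,.34,.62,.04,.33,.055,.08); print('mid rim',k.sum(),rect(P[k][:,:2]) if k.sum() else '',np.median(P[k][:,2]))
E
python3 tr.py
```

```text
17.0 [0.50487817 0.12792699 0.38662326] [-3.14080009e+00  8.96399682e-04  2.83923917e+00] [-0.4332356   0.21818449 -1.2425547 ] [-0.15488749 -0.07781773  0.04016727] 0.008149554706005166 [ 0.67  0.59 -1.29  1.88  0.63  1.16  0.42]
tray est [0.45561287 0.22185745] to pan [ 0.05238713 -0.40485745]
scene 1212 slope deg [ 0.3 -0.5] z at middle 0.223 (array([454.8, 223.2]), array([161.7, 223.4]), 'long yaw', np.float32(-17.3))
mid rim 1587 (array([479.2, 191.6]), array([162.9, 222.6]), 'long yaw', np.float32(-17.0)) 0.0654788802452716
top 743 slope deg [-0.  -0.4] z at middle 0.225 (array([444.5, 224.3]), array([162.8, 197.7]), 'long yaw', np.float32(-17.5))
mid rim 186 (array([395. , 141.3]), array([ 39.6, 106.3]), 'long yaw', np.float32(-38.5)) 0.06773208071940784
```

The middle tray is unmoved at (0.479, 0.1915), and the top tray is level in the grip with its rim centre at z = 0.224. I carry it over the pan.

Request:
arm_command --offset '[[-0.18, -0.4, 0], [-0.28, -0.6, 0], [-0.345, -0.75, 0], [-0.345, -0.75, 0], [-0.345, -0.75, 0]]' --rot '[[0, 0, 0], [0, 0, 0], [0, 0, 0], [0, 0, 0], [0, 0, 0]]'

```text
clock: 17.6
eef_pos: [0.5233, -0.0146, 0.3875]
eef_rot: [-3.139, 0.005, 2.841]
force: [1.4, 0.7, -1.6]
finger_gap: 0.0083
```

Request:
arm_command --offset '[[-0.345, -0.75, 0], [-0.345, -0.75, 0], [-0.345, -0.75, 0], [-0.345, -0.75, 0], [-0.345, -0.75, 0]]' --rot '[[0, 0, 0], [0, 0, 0], [0, 0, 0], [0, 0, 0], [0, 0, 0]]'

```text
clock: 18.1
eef_pos: [0.5447, -0.1787, 0.3881]
eef_rot: [-3.139, 0.004, 2.84]
force: [0.5, 0.4, -1.4]
finger_gap: 0.0084
```

Request:
arm_command --offset '[[-0.345, -0.75, 0], [-0.32, -0.7, 0.1], [-0.23, -0.5, 0.25], [-0.15, -0.33, 0.3], [0, 0, 0.3]]' --rot '[[0, 0, 0], [0, 0, 0], [0, 0, 0], [0, 0, 0], [0, 0, 0]]'

```text
clock: 18.6
eef_pos: [0.5573, -0.2789, 0.3489]
eef_rot: [-3.139, 0.004, 2.837]
force: [0.4, -0.5, -2.0]
finger_gap: 0.0085
```

Request:
arm_command --offset '[[0, 0, 0.25], [0, 0, 0.12], [0, 0, 0], [0, 0, 0], [0, 0, 0]]' --rot '[[0, 0, 0], [0, 0, 0], [0, 0, 0], [0, 0, 0], [0, 0, 0]]'

```text
clock: 19.1
eef_pos: [0.5579, -0.2764, 0.3366]
eef_rot: [-3.139, 0.005, 2.841]
force: [0.8, 0.1, -1.5]
finger_gap: 0.0079
```

```bash
python3 tr.py
python3 - <<'E'
from m import *
save(cam('scene'),'end_s.png')
E
```

```text
19.1 [ 0.55792523 -0.27643248  0.336604  ] [-3.13873519  0.00547582  2.84071723] [ 0.84490449  0.14462475 -1.49812975] [-0.12444511 -0.07465491  0.00098289] 0.007906583127714776 [ 1.19  0.82 -1.18  1.67  0.81  1.22  1.08]
tray est [ 0.50852116 -0.18257494] to pan [-0.00052116 -0.00042506]
scene 821 slope deg [ 0.3 -0.9] z at middle 0.173 (array([ 507.1, -179.7]), array([162.2, 222.1]), 'long yaw', np.float32(-17.1))
mid rim 1802 (array([479.3, 192.1]), array([162.4, 223.9]), 'long yaw', np.float32(-17.5)) 0.06557841828836652
top 827 slope deg [ 0.3 -0.8] z at middle 0.174 (array([ 508. , -184.5]), array([159.7, 220. ]), 'long yaw', np.float32(-17.1))
mid rim 1002 (array([479.4, 189.5]), array([163.3, 220.3]), 'long yaw', np.float32(-17.1)) 0.06761661110420125
```

View pics/end_s.png

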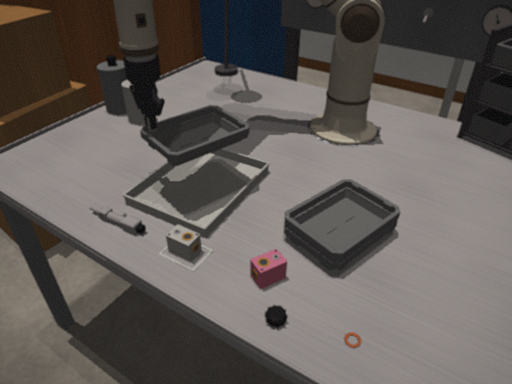

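The end view shows the tray held level over the pan at (195,132), with the middle and bottom trays in place at (343,225). The block is in the outline at (184,243). The injector, knob and washer are where they were. I hand the job in.

```bash
python3 -c "
from plant import workorder; print(workorder.finish_job())"
```

```text
the job is handed in; nothing more can be done
None
```

The job is handed in at about 19 s on the robot clock; it reported no verdict. The block is in the outline, and the top tray is held level over the pan.

- **Block:** it was set down with about 8 N of contact and released. It stands upright about 2 mm from the outline centre in x and about 0 mm in y. The depth patches for this check were smeared by the neighbouring pan rim and the arm. I therefore took the x value from the block's and outline's near edges and confirmed the placement by eye.
- **Peel:** I gripped the long side near one corner and rotated the tray about the opposite corner. That corner rose to about 114 mm while the opposite one stayed at about 93 mm. Both readings came from the scene camera; the top camera confirmed the seated corner but could not see the raised one. I then tilted to 12° to free the last bead and lifted.
- **Final checks:** the tray middle is about 3 mm from the pan centre. It is level within 1°, with the rim centre about 173 mm above the bench and the underside about 131 mm.
- **Undisturbed items:** the middle tray had not moved by more than about 1 mm. The injector, knob and washer looked undisturbed in the last picture, but I did not re-measure them.
- **Small disagreements:** the two cameras differed by 2–5 mm in y. The finger gap read about 8 mm on the 10 mm rim, but the grip held steady.

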